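Press the closure of a pack: load the press and jog it for its dwell

TASK

Take the pack with the raised round closure out of the rack and lay it flat in the press, closure end first and closure up, between the side guides and up against the end stop so that the closure sits under the pad, and let go. Then hold the jog button fully down for four seconds and let it come up, leaving the pack in the press. Leave everything else on the bench where it is.

Things in the scene. Friction and masses are not known exactly. Their poses are not given: they have to be found in the camera images.
- pack_mid (a point): Centre (half-way up) of the black pack to be pressed: rigid box 52 mm wide (its x), 190 long (its y), 40 high, about 0.3 kg, flat on the bench in one sleeve of the rack, z up. On its top, at the +y end, is a raised round closure 40 mm across, 8 mm high (the other pack has none). Only this end, 60 to 80 mm of it, sticks out of the sleeve.
- pack_cap (a point): Top centre of the pack's round closure: 70 mm from the pack's centre along its +y (25 mm from that end face), 48 mm above its underside. In the press the overhanging head is in a gripper's way at this end: lay the pack down on the bare bench between rack and press and take it again near its plain end.
- spare_mid (a point): Centre (half-way up) of the plain pack in the other sleeve: the same black box, 52 x 190 x 40 mm, without a closure. It stays where it is.
- rack: Fixed blue rack of two roofed sleeves, 200 mm along its x, 130 along its y, 60 high; origin at the centre of its underside on the bench. Closed at -y, open at +y (mouths at y = +65 mm). Sleeves centred at x = -65 and +65 mm, 62 mm wide, 56 high inside, no floor. Which sleeve holds which pack varies.
- press: Fixed grey bench press, origin on the bench under its pad; +y is the way a pack is slid in, z up. Base plate 10 mm thick, x -75 to 75, y -195 to 115 mm. End stop face at y = 27 mm. Side guides rise 22 mm over the plate, inner faces at x = -30 and 30 mm, from y = -50 mm to the stop, flaring outward to y = -78 mm. Head overhangs beyond y = -38 mm; column behind the stop, 210 mm high.
- nest (a point): Point on top of the press's base plate straight under the pad, 10 mm above the bench, axes as the press. A pack pushed right up to the stop has its closure at y = +2 mm from here and its centre at y = -68 mm.
- ram_pad (a point): Centre of the underside of the press's round rubber pad, 36 mm across, 68 mm above the base plate when up (20 mm over a loaded pack's closure).
- ram (a joint): Travel of the pad in m: 0 up, about 0.0195 down at the closure of a loaded pack. It goes down and up with the jog button, 2.4 times as far.
- jog_top (a point): Centre of the top of the jog button: round, grey, 42 mm across, on the fixed grey control box (90 x 130 x 35 mm) on the bench. Top 59 mm above the bench when up; it is pressed straight down. The white dial beside it is the timer.
- jog (a joint): Travel of the jog button in m: 0 up, 0.008 fully down; down counts beyond 0.0055. Spring: 1.2 N to start, about 5 N to hold fully down. Comes up by itself when released.
- dwell (a joint): Hand of the timer dial in rad: 0 at rest; while the button is fully down it creeps round, to about 2.2 after 4 s and 2.95 after 6.5 s; it creeps back slowly after release.
- spray: White bottle, 54 mm across, 110 mm high, a bystander; origin under its centre.
- carton: Small cardboard carton 90 x 120 x 70 mm, a bystander; origin under its centre.
- mug: White mug, 76 mm across, 70 mm high, a bystander; origin under its centre.
- driver: Screwdriver 170 mm long with a black handle lying on the bench, a bystander.
Things that resemble listed ones, but are neither listed nor needed, are in the scene too. Leave any white look-alike of the part that bears pack_mid alone.

How it is judged:
On the way, in this order (a step that is already met when the one before it is completed fails the run):
1. the pack lies in the press, closure under the pad, and has been let go (x of pack_cap in the frame of nest between -0.006 and 0.006 m and y of pack_cap in the frame of nest between -0.006 and 0.006 m and z of pack_cap in the frame of nest between 0.044 and 0.052 m and angle between pack_mid's own z axis and vertical below 0.06 rad and angle between the y axis of pack_mid and the y axis of nest, either way round below 0.12 rad and contact force between the fingers and pack below 0.1 N), for 0.2 s.
2. the jog button is held down for at least 3.4 s without a break, with the pack in place (x of pack_cap in the frame of nest between -0.006 and 0.006 m and y of pack_cap in the frame of nest between -0.006 and 0.006 m and z of pack_cap in the frame of nest between 0.044 and 0.052 m and angle between pack_mid's own z axis and vertical below 0.06 rad and angle between the y axis of pack_mid and the y axis of nest, either way round below 0.12 rad and value of joint jog above 0.0055 m), for 3.4 s.
3. the button is released and comes up (value of joint jog below 0.0015 m), for 0.2 s.
At the end, for the whole second after the job is handed in: The pack lies flat in the press (tilt under 0.06 rad, lengthwise axis within 0.12 rad of the press's), its closure within 6 mm of the spot under the pad sideways and lengthwise, at rest and released; the jog button is up (under 1.5 mm) and the pad has gone back up (less than 12 mm down) (x of pack_cap in the frame of nest between -0.006 and 0.006 m and y of pack_cap in the frame of nest between -0.006 and 0.006 m and z of pack_cap in the frame of nest between 0.044 and 0.052 m and angle between pack_mid's own z axis and vertical below 0.06 rad and angle between the y axis of pack_mid and the y axis of nest, either way round below 0.12 rad and linear speed of pack below 0.01 m/s and value of joint jog below 0.0015 m and value of joint ram below 0.012 m); the robot touches nothing.
It fails at once if the jog button is held far too long (over about 6.5 s: timer dial past 2.95 rad) (value of joint dwell above 2.95 rad).
It fails at once if another loose thing on the bench is moved by more than 30 mm (distance of any of spare_mid, spray, carton, mug, driver from where it was at the start of the episode above 0.03 m).
It also fails if it takes over 70 s, if anything falls off the work surface, if the arm or the gripper's body presses on something with over 40 N, if the wrist force passes 120 N, or if a joint passes its speed limit or range.

ROBOT

A 7-joint arm with a two-finger parallel gripper is mounted at the origin on the work surface. World frame = base frame: x ahead of the robot, y to its left, z up, the work surface at z = 0. Lengths are in m, angles in rad, forces in N, time in s.
With the tool pointing down it reaches from about 0.4 to 0.875 m from the base axis. Payload 19.3 kg.
Tool frame: the origin (TCP) lies on the centre line of the jaws, within the pads' length; the fingertips stand 25 mm ahead of it and the grasp point (between the pads) lies 6 mm ahead of it (tips_ahead is the distance from the TCP to the fingertips, in m); z points along the fingers, y is the direction in which the jaws open and shut (so a half turn about z gives the same grasp; the last joint's range is limited). The gripper opens to 85 mm and grips with 20 to 120 N. Pads are 22 mm wide; open, the fingers measure 114 mm over their backs; the gripper's body (76 mm by 85 mm) begins 54 mm behind the grasp point. The pads swing forward as they close: fully open they stand 13 mm farther back than shut.
Start: joints at [1.159, 0.521, -0.036, 1.599, 0.021, 1.021, -0.113], TCP at [0.209, -0.589, 0.256] pointing down, gripper open.
Joint ranges: [-2.91, 2.91], [-0.3, 2.13], [-1.5, 1.42], [0.17, 2.43], [-1.26, 4.41], [0.16, 1.93], [-2.52, 2.52]. Speed limits (rad/s): [1.89, 1.89, 2.39, 2.39, 3.01, 3.01, 3.01].

INTERFACE

Orientations are given as [roll, pitch, yaw] about the fixed x, y, z axes, in that order (R = Rz(yaw) Ry(pitch) Rx(roll)).
In Python, from workcell import observe, grab_frame, job_done, outline_of, tips_ahead gives the robot as it stands. The module is installed in compiled form; this text tells all that it offers.
- The arm moves only by the tool move_arm, never from a script. Its argument "motion" is a list of rows, each a list of 2 entries, a list of its own where there are three numbers: the shift along the world's x, y, z in mm, then the turn, a rotation vector about the world's x, y, z in rad. A call has 1 to 12 rows; each row is the pose to reach, as a shift and turn from the pose commanded when the call began; what a row does not reach only later rows make up. A row lasts 1/8 s, in which the tool goes at most 62.5 mm and 10.7 degrees, less where a joint would pass 70% of its speed; a pose out of reach is approached as far as the arm can. A call with a gripper value outside its range is refused whole. "jaw" is the finger opening in mm, from 0 to 85.4, set as the call begins (left out, the last holds). The fingers move at their own pace and stop on an object; "grip_force" is the grip in N (left out, the last holds). Time passes only in rows, so rows that repeat a pose let the fingers close. It gives the time, the measured TCP pose, the force and the opening at its end, in the units of the state.
- observe(): the state, without advancing time (a new reading comes with each control period).
- grab_frame(name): name is "side" or "top"; returns a dict with "frame" (420x560x3 uint8, red, green, blue), "fx", "fy", "cx", "cy" (pixels), "T" (4x4, takes a point from camera to world coordinates). Camera axes: x right, y down, z forward; pixel columns grow to the right and rows downward; lengths in m; the calibration is good to about 2 mm. A picture is of the moment at which its call begins. There is no depth.
- job_done(): hands the job in, once; it reports no verdict.
Trained networks look in the newest picture that a camera, given by its name, has taken for a name from the list of things; names that differ only in an ending like _2 or _b are one class to them, and where a whole thing is asked for, a point or a joint stands for the part that bears it (a point fixed in the world has none). Each returns a list of dicts, best first, with "score" (0 to 1); they miss things now and then, are a little off and sometimes report something else, mostly with a low value. They report only what shows in the picture. A call takes as long as a camera call. They do not tell look-alikes from the thing itself.
- outline_of(label, camera): "pixels" (420x560 bool, what is visible of it) and "pixel" ([column, row] in pixels, amid what is visible of it).
The state is a dict: "clock": time; "qpos": joint angles; "qd": joint speeds; "joint_efforts": joint torques, N m; "position": TCP position; "tool_rot": TCP orientation; "force": force on the tool from outside, world axes, zero at the start; "moment": the same for the moment, N m; "grip_width": finger opening in m.
Only numpy, scipy, OpenCV 4.12 (cv2) and the standard library are available. Lean on these libraries where they do the work, as an engineer would, in place of code of your own. Each camera call takes 0.05 s, during which the arm holds its last target.

## Working session

There is one attempt and no reset: what is moved stays moved. The work goes in short steps, Python scripts to look and compute and a tool call to move; the robot and the scene stay as the last step left them, time stands still between calls to the robot, and variables do not carry over. Pictures are saved under pics/ and viewed, and the job is handed in when it is done.

Besides the shell and the picture viewer there is one more tool, called as name([rows], argument=value, ...), one row to a line, values as JSON. move_arm: Moves the arm, as the interface text tells. Its arguments: {"type":"object","properties":{"motion":{"type":"array"},"jaw":{"type":"number"},"grip_force":{"type":"number"}},"required":["motion"]}

```bash
mkdir -p pics; python3 - <<'E'
from workcell import *
import cv2,numpy as np,json
s=observe();print({k:np.round(v,3).tolist() for k,v in s.items()})
for n in("side","top"):
    f=grab_frame(n);cv2.imwrite(f"pics/{n}0.png",f["frame"][:,:,::-1]);print(n,f["fx"],f["fy"],f["cx"],f["cy"]);print(np.round(f["T"],4))
    for l in["pack_mid","spare_mid","rack","press","jog","dwell","spray","carton","mug","driver","ram_pad"]:
        try:print(l,[(round(o["score"],2),[round(float(q)) for q in o["pixel"]],int(o["pixels"].sum())) for o in outline_of(l,n)])
        except Exception as e:print(l,e)
E
```

```text
{'clock': 0.0, 'qpos': [1.159, 0.522, -0.036, 1.6, 0.021, 1.021, -0.113], 'qd': [-0.001, 0.001, 0.001, 0.0, -0.001, 0.0, -0.0], 'joint_efforts': [0.001, -92.712, 1.98, -36.994, 0.018, 0.008, 0.0], 'position': [0.209, -0.589, 0.256], 'tool_rot': [-3.14, 0.0, 0.342], 'force': [0.191, -0.053, 0.248], 'moment': [0.055, -0.032, 0.003], 'grip_width': 0.085}
side 470.0261801294105 470.0261801294105 276.91846737587133 209.32672896898399
[[-0.7472 -0.419   0.5159 -0.0091]
 [-0.6645  0.4853 -0.5682  0.5925]
 [-0.0123 -0.7674 -0.641   0.7785]
 [ 0.      0.      0.      1.    ]]
pack_mid [(0.98, [384, 183], 681), (0.72, [442, 221], 2006)]
spare_mid [(0.62, [340, 172], 643)]
rack [(0.57, [381, 158], 2284)]
press [(0.59, [166, 338], 17205)]
jog []
dwell []
spray [(0.68, [157, 231], 892)]
carton [(0.79, [254, 165], 1808)]
mug [(0.59, [291, 147], 776)]
driver [(0.75, [99, 264], 406)]
ram_pad [(0.64, [169, 338], 311)]
top 471.6014474440677 471.6014474440677 285.89237524053664 212.0752197264121
[[ 0.0223 -0.9835  0.1796  0.298 ]
 [-0.9997 -0.0202  0.0139 -0.0337]
 [-0.0101 -0.1798 -0.9836  1.3699]
 [ 0.      0.      0.      1.    ]]
pack_mid [(0.87, [392, 308], 1381), (0.65, [391, 246], 487), (0.29, [177, 133], 245)]
spare_mid [(0.57, [387, 201], 595)]
rack [(0.71, [429, 222], 3153)]
press [(0.95, [161, 239], 6556)]
jog [(0.47, [265, 162], 168)]
dwell []
spray [(0.93, [218, 146], 378)]
carton [(0.74, [388, 202], 619), (0.59, [340, 140], 1574)]
mug [(0.75, [386, 142], 786), (0.63, [265, 164], 162)]
driver [(0.69, [180, 134], 211)]
ram_pad [(0.52, [220, 144], 384), (0.15, [160, 239], 6447)]
```

View pics/side0.png

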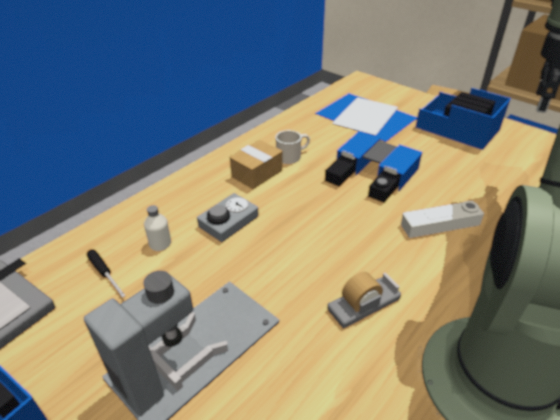

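View pics/top0.png

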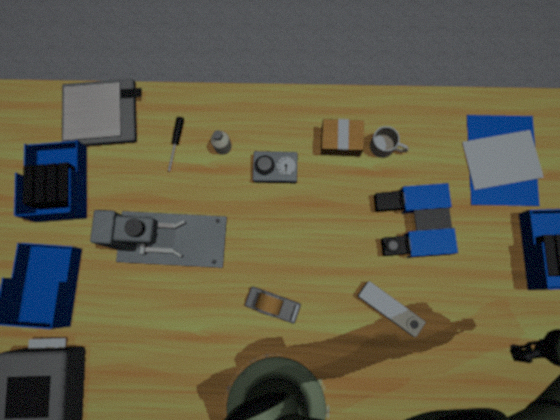

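Side view: the black pack with the closure is at (384,183), the plain pack at (340,172) and the white look-alike at (442,221). Top view: the same three are at (391,246), (387,201) and (392,308). The black one with a round closure, (391,246) in top, fits the description. I'll enlarge it to confirm and measure.

```bash
python3 - <<'E'
import cv2,numpy as np
a=cv2.imread("pics/top0.png");b=cv2.imread("pics/side0.png")
def g(i): return cv2.convertScaleAbs(i,alpha=1.6,beta=10)
def sv(i,x0,y0,w,h,k,n): cv2.imwrite(n,g(cv2.resize(i[y0:y0+h,x0:x0+w],None,fx=k,fy=k,interpolation=cv2.INTER_CUBIC)))
sv(a,365,175,100,90,7,"pics/c_rack.png")
sv(a,85,200,150,75,5,"pics/c_press.png")
sv(a,245,145,60,45,10,"pics/c_jog.png")
sv(b,320,125,110,80,7,"pics/c_rackside.png")
sv(b,80,265,210,155,3.8,"pics/c_pressside.png")
E
```

```text
(no output)
```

View pics/c_rack.png

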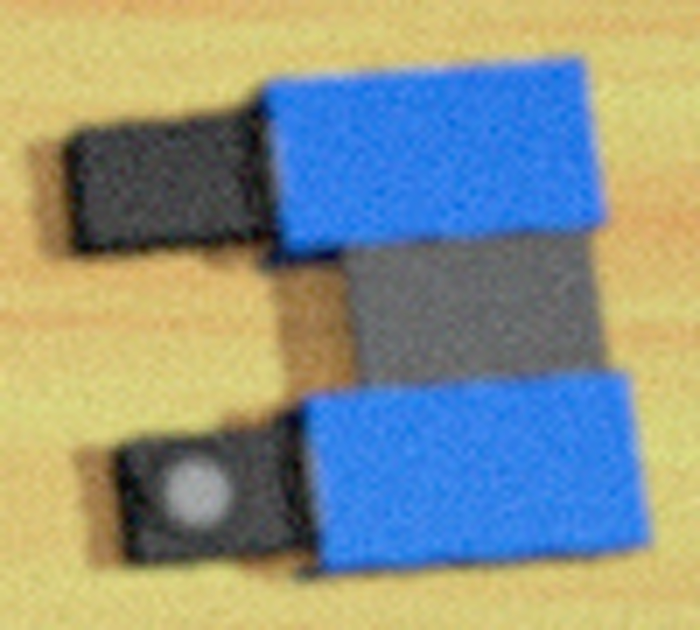

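View pics/c_press.png

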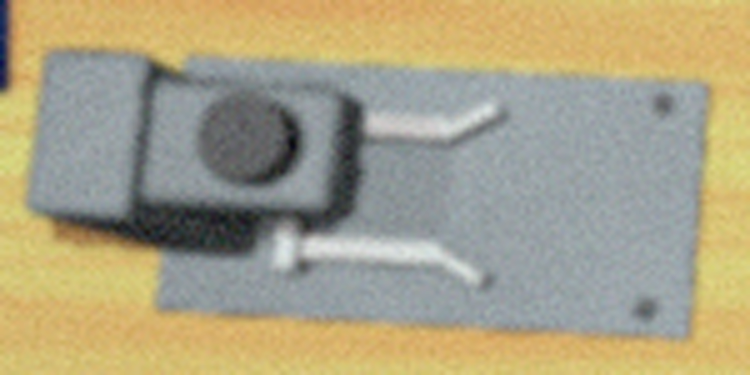

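View pics/c_jog.png

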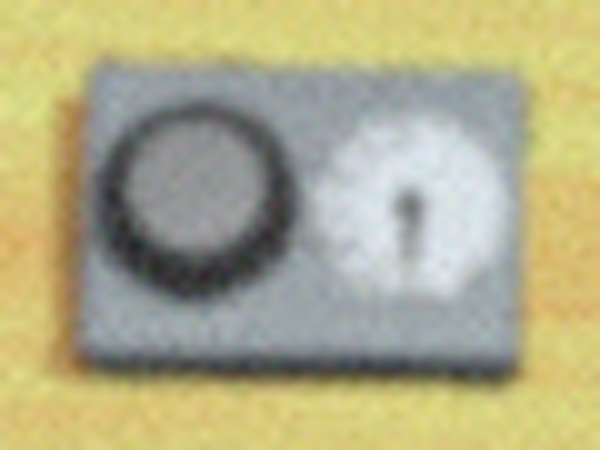

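View pics/c_rackside.png

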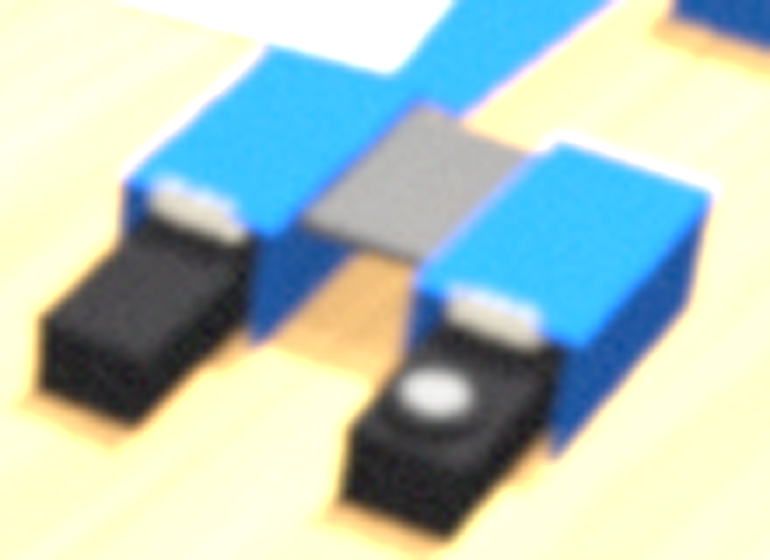

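View pics/c_pressside.png

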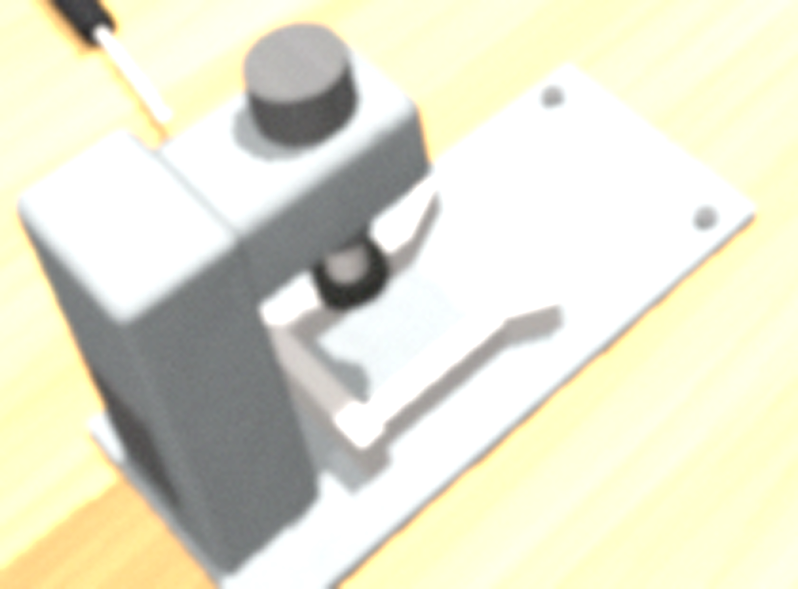

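```bash
cat > h.py <<'E'
import numpy as np
from scipy.optimize import least_squares
C={'side':(470.026,276.918,209.327,np.array([[-0.7472,-0.419,0.5159,-0.0091],[-0.6645,0.4853,-0.5682,0.5925],[-0.0123,-0.7674,-0.641,0.7785]])),
'top':(471.601,285.892,212.075,np.array([[0.0223,-0.9835,0.1796,0.298],[-0.9997,-0.0202,0.0139,-0.0337],[-0.0101,-0.1798,-0.9836,1.3699]]))}
def proj(c,P):
    f,cx,cy,T=C[c];q=T[:,:3].T@(np.asarray(P)-T[:,3]);return np.array([cx+f*q[0]/q[2],cy+f*q[1]/q[2]])
def back(c,uv,z):
    f,cx,cy,T=C[c];d=T[:,:3]@np.array([(uv[0]-cx)/f,(uv[1]-cy)/f,1]);return T[:,3]+d*(z-T[2,3])/d[2]
def w(p,l):
    c,s=np.cos(p[2]),np.sin(p[2]);return np.array([p[0]+c*l[0]-s*l[1],p[1]+s*l[0]+c*l[1],l[2]])
def fit(obs,p0):
    r=lambda p:np.concatenate([proj(c,w(p,np.array(l)/1000))-np.array(uv) for c,uv,l in obs])
    s=least_squares(r,p0,loss='soft_l1');return s.x,r(s.x).reshape(-1,2)
def cr(x0,y0,k): return lambda u,v:(x0+(u+.5)/k-.5,y0+(v+.5)/k-.5)
E
python3 - <<'E'
from h import *
R=cr(365,175,7);P=cr(85,200,5);J=cr(245,145,10);RS=cr(320,125,7);PS=cr(80,265,3.8)
np.set_printoptions(precision=4,suppress=True)
o=[('top',R(265,82),(100,65,60)),('top',R(583,60),(100,-65,60)),('top',R(318,568),(-100,65,60)),('top',R(648,545),(-100,-65,60)),
('side',RS(128,180),(100,65,60)),('side',RS(578,348),(-100,65,60)),('side',RS(712,192),(-100,-65,60)),('side',RS(268,48),(100,-65,60))]
p,r=fit(o,[.3,-.3,0]);print('rack',p);print(r)
o=[('top',P(708,85),(75,-195,10)),('top',P(690,335),(-75,-195,10)),('top',P(158,308),(-75,115,10)),
('side',PS(570,65),(75,-195,10)),('side',PS(752,212),(-75,-195,10))]
p,r=fit(o,[.3,.3,0]);print('press',p);print(r)
for l in[(30,-50,32),(-30,-50,32),(0,0,10),(0,-38,10)]: print(l,[proj(c,w(p,np.array(l)/1000)) for c in C])
print('jog top',back('top',J(195,188),.059))
print('cap',back('top',R(198,492),.048),back('side',RS(437,393),.048))
for n,a in{'fr+x':((118,440),(350,432)),'fr-x':((128,562),(445,480))}.items(): print(n,back('top',R(*a[0]),.04))
print('side fr top corners',back('side',RS(350,440),.04),back('side',RS(450,478),.04))
print('spare',back('top',R(68,130),.04),back('top',R(78,252),.04))
E
```

```text
rack [ 0.5243 -0.4184  0.0922]
[[-0.1712  0.184 ]
 [-0.0567  0.115 ]
 [ 0.5144  0.9359]
 [ 0.1687  0.9023]
 [-2.7625 -0.2452]
 [-0.8279 -0.1063]
 [ 0.2068 -0.1257]
 [-0.137  -0.8404]]
press [ 0.4622  0.3573 -0.0418]
[[ 0.2887  0.0479]
 [-0.6336  1.3969]
 [-1.0687 -0.0589]
 [-1.1644 -1.1745]
 [ 0.9213 -0.6197]]
(30, -50, 32) [array([186.1911, 326.8168]), array([173.8892, 227.642 ])]
(-30, -50, 32) [array([206.1974, 345.4898]), array([171.6463, 248.4296])]
(0, 0, 10) [array([176.1378, 359.6654]), array([157.5764, 237.8715])]
(0, -38, 10) [array([192.4352, 346.7836]), array([170.5373, 238.6878])]
jog top [0.6788 0.051  0.059 ]
cap [ 0.452  -0.3174  0.048 ] [ 0.4489 -0.3206  0.048 ]
fr+x [ 0.4734 -0.2872  0.04  ]
fr-x [ 0.424  -0.2905  0.04  ]
side fr top corners [ 0.4626 -0.2847  0.04  ] [ 0.4226 -0.289   0.04  ]
spare [ 0.6015 -0.2684  0.04  ] [ 0.5505 -0.2719  0.04  ]
```

The crop confirms it: the black pack with the closure is in the lower sleeve (cap at world ≈ (0.451, -0.318)). The black pack in the other sleeve is plain, and the white look-alike lies outside the rack. Now I move above the pack.

move_arm([
  [[60, 68, 0], [0, 0, 0.18]],
  [[120, 136, 0], [0, 0, 0.36]],
  [[180, 204, -30], [0, 0, 0.54]],
  [[242, 273, -60], [0, 0, 0.72]],
  [[242, 273, -106], [0, 0, 0.9]],
  [[242, 273, -106], [0, 0, 1.08]],
  [[242, 273, -106], [0, 0, 1.26]],
  [[242, 273, -106], [0, 0, 1.32]],
  [[242, 273, -106], [0, 0, 1.32]],
  [[242, 273, -106], [0, 0, 1.32]],
  [[242, 273, -106], [0, 0, 1.32]],
], jaw=85)

```text
clock: 2.58
position: [0.4514, -0.3161, 0.1505]
tool_rot: [3.141, 0.0, 1.66]
force: [-0.5, 0.7, -0.1]
grip_width: 0.0848
```

```bash
python3 - <<'E'
from workcell import *
import cv2,numpy as np
s=observe();print({k:np.round(v,3).tolist() for k,v in s.items()});
try: print(tips_ahead())
except Exception as e: print(tips_ahead)
f=grab_frame("side")["frame"][:,:,::-1]
cv2.imwrite("pics/s1.png",cv2.convertScaleAbs(cv2.resize(f[90:230,290:470],None,fx=4,fy=4),alpha=1.3))
E
```

```text
{'clock': 2.575, 'qpos': [0.79, 0.569, -0.395, 1.874, 0.306, 0.758, 0.316], 'qd': [-0.001, -0.001, 0.001, 0.001, 0.002, 0.001, 0.004], 'joint_efforts': [0.018, -86.938, -5.805, -28.469, 0.009, -0.0, -0.03], 'position': [0.451, -0.316, 0.15], 'tool_rot': [3.141, 0.0, 1.66], 'force': [-0.5, 0.735, -0.088], 'moment': [0.019, 0.013, -0.017], 'grip_width': 0.085}
0.025
```

View pics/s1.png

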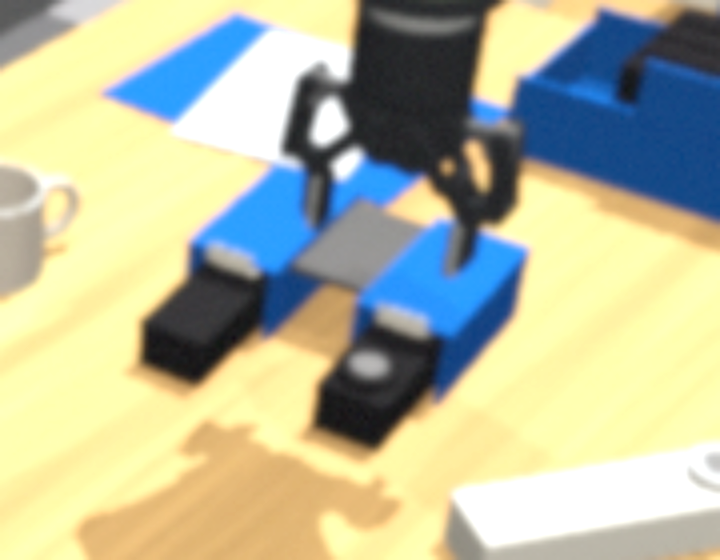

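The open jaws straddle the pack's line, with the closure at about (370,365) in the crop. Descending.

move_arm([
  [[0, 0, -40], [0, 0, 0]],
  [[0, 0, -75], [0, 0, 0]],
  [[0, 0, -95], [0, 0, 0]],
  [[0, 0, -105], [0, 0, 0]],
  [[0, 0, -114], [0, 0, 0]],
  [[0, 0, -114], [0, 0, 0]],
  [[0, 0, -114], [0, 0, 0]],
], jaw=85)

```text
clock: 3.5
position: [0.4517, -0.3161, 0.0369]
tool_rot: [3.141, 0.001, 1.662]
force: [-1.1, 0.5, -0.7]
grip_width: 0.0851
```

move_arm([
  [[0, 0, 0], [0, 0, 0]],
  [[0, 0, 0], [0, 0, 0]],
  [[0, 0, 0], [0, 0, 0]],
  [[0, 0, 0], [0, 0, 0]],
  [[0, 0, 0], [0, 0, 0]],
  [[0, 0, 0], [0, 0, 0]],
], jaw=40, grip_force=60)

```text
clock: 4.25
position: [0.4516, -0.316, 0.0368]
tool_rot: [3.141, 0.0, 1.662]
force: [-1.8, 0.4, 8.9]
grip_width: 0.0513
```

move_arm([
  [[0, 0, 2], [0, 0, 0]],
  [[-2, 25, 2], [0, 0, 0]],
  [[-5, 55, 2], [0, 0, 0]],
  [[-8, 85, 2], [0, 0, 0]],
  [[-11, 115, 2], [0, 0, 0]],
  [[-13, 145, 2], [0, 0, 0]],
  [[-15, 165, 2], [0, 0, 0]],
  [[-15, 165, 2], [0, 0, 0]],
  [[-15, 165, 2], [0, 0, 0]],
])

```text
clock: 5.38
position: [0.4366, -0.1513, 0.0384]
tool_rot: [3.141, 0.0, 1.661]
force: [0.1, -0.8, -1.9]
grip_width: 0.0511
```

```bash
python3 - <<'E'
from workcell import *
import cv2,numpy as np
f=grab_frame("side")["frame"][:,:,::-1]
cv2.imwrite("pics/s2.png",cv2.convertScaleAbs(cv2.resize(f[90:300,220:470],None,fx=3,fy=2.8),alpha=1.3))
E
```

```text
(no output)
```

View pics/s2.png

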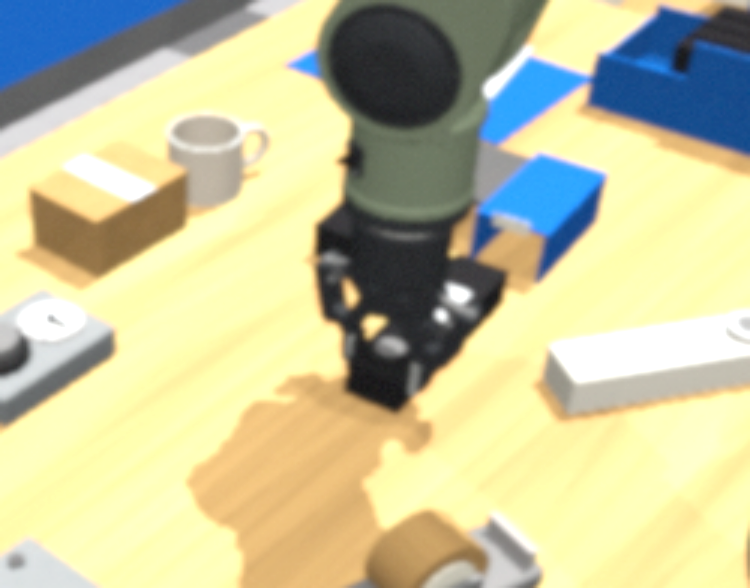

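The pack is clear of the sleeve, cap at about (390,345). Carrying it toward the press, aligning it to the press yaw and setting it on the bare bench.

move_arm([
  [[0, 0, 8], [0, 0, 0]],
  [[8, 40, 10], [0, 0, -0.04]],
  [[18, 80, 10], [0, 0, -0.08]],
  [[28, 120, 10], [0, 0, -0.12]],
  [[38, 160, 10], [0, 0, -0.134]],
  [[44, 180, 10], [0, 0, -0.134]],
  [[44, 180, 5], [0, 0, -0.134]],
  [[44, 180, 0], [0, 0, -0.134]],
  [[44, 180, -2], [0, 0, -0.134]],
  [[44, 180, -2], [0, 0, -0.134]],
  [[44, 180, -2], [0, 0, -0.134]],
])

```text
clock: 6.8
position: [0.4801, 0.028, 0.0368]
tool_rot: [-3.141, 0.001, 1.526]
force: [-5.6, -0.6, 16.8]
grip_width: 0.0507
```

move_arm([
  [[0, 0, 0], [0, 0, 0]],
  [[0, 0, 0], [0, 0, 0]],
  [[0, 0, 0], [0, 0, 0]],
  [[0, 0, 0], [0, 0, 0]],
  [[0, 0, 40], [0, 0, 0]],
  [[0, 0, 80], [0, 0, 0]],
  [[0, -50, 110], [0, 0, 0]],
  [[0, -110, 110], [0, 0, 0]],
  [[0, -170, 120], [0, 0, 0]],
  [[0, -230, 150], [0, 0, 0]],
  [[0, -230, 150], [0, 0, 0]],
  [[0, -230, 150], [0, 0, 0]],
], jaw=85)

```text
clock: 8.3
position: [0.4803, -0.2006, 0.1862]
tool_rot: [-3.142, -0.0, 1.527]
force: [-0.3, 0.5, 0.3]
grip_width: 0.0851
```

```bash
python3 - <<'E'
from workcell import *
import cv2,numpy as np
for n in("side","top"):
    f=grab_frame(n)["frame"][:,:,::-1];cv2.imwrite(f"pics/{n}3.png",f)
    for l in ("pack_mid","spare_mid"):print(n,l,[(round(o["score"],2),[round(float(q)) for q in o["pixel"]],int(o["pixels"].sum())) for o in outline_of(l,n)])
f=cv2.imread("pics/top3.png");cv2.imwrite("pics/t3c.png",cv2.convertScaleAbs(cv2.resize(f[150:290,230:390],None,fx=4,fy=4,interpolation=cv2.INTER_CUBIC),alpha=1.6))
f=cv2.imread("pics/side3.png");cv2.imwrite("pics/s3c.png",cv2.convertScaleAbs(cv2.resize(f[150:320,200:400],None,fx=3.5,fy=3.5,interpolation=cv2.INTER_CUBIC),alpha=1.3))
E
```

```text
side pack_mid [(0.57, [304, 238], 2007)]
side spare_mid [(0.73, [341, 172], 674)]
top pack_mid [(0.85, [297, 238], 1342)]
top spare_mid []
```

View pics/t3c.png

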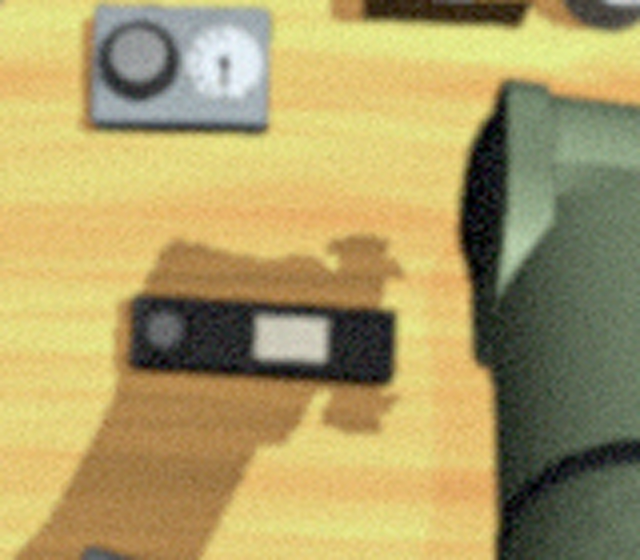

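View pics/s3c.png

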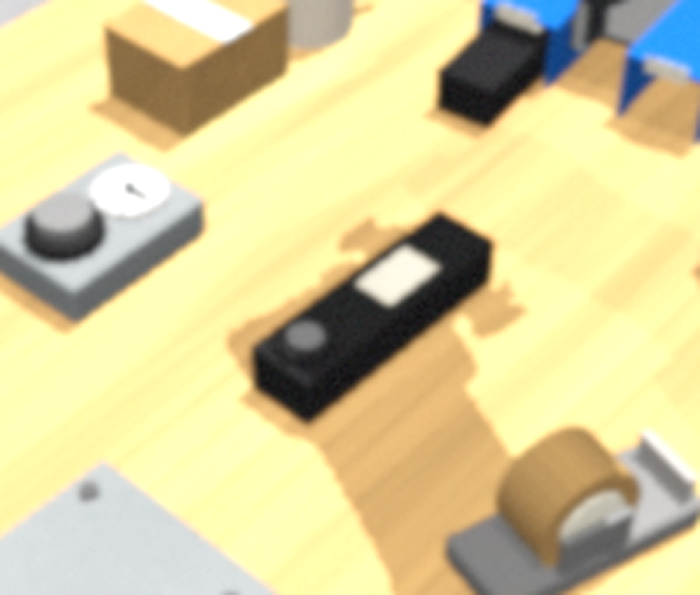

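The pack lies flat in the open. Top crop: closure at (165,330), plain end at about (391,347). I'll measure its pose and the difference to the press.

```bash
python3 - <<'E'
from h import *
np.set_printoptions(precision=4,suppress=True)
K=cr(230,150,4);S=cr(200,150,3.5)
o=[('top',K(133,298),(26,95,40)),('top',K(131,367),(-26,95,40)),('top',K(393,312),(26,-95,40)),('top',K(389,383),(-26,-95,40)),('top',K(165,330),(0,70,48)),
('side',S(440,214),(26,-95,40)),('side',S(492,243),(-26,-95,40)),('side',S(306,337),(0,70,48))]
p,r=fit(o,[.48,-.04,-.04]);print(p);print(r)
p2,r=fit(o[:5],[.48,-.04,-.04]);print(p2)
print('grasp pt 28mm from plain end',w(p,(0,-.067,.0)))
E
```

```text
[ 0.4759 -0.0427 -0.0433]
[[-0.3433 -0.5389]
 [-1.2074  0.2933]
 [ 1.1823  0.1835]
 [ 1.2779  0.6009]
 [-0.3816  0.6463]
 [-0.9327 -1.6654]
 [ 1.0304 -0.3823]
 [-1.1446  0.3223]]
[ 0.4767 -0.0426 -0.0395]
grasp pt 28mm from plain end [ 0.473  -0.1096  0.    ]
```

move_arm([
  [[-6, 50, -30], [0, 0, 0]],
  [[-6, 91, -60], [0, 0, 0]],
  [[-6, 91, -100], [0, 0, 0]],
  [[-6, 91, -130], [0, 0, 0]],
  [[-6, 91, -145], [0, 0, 0]],
  [[-6, 91, -149], [0, 0, 0]],
  [[-6, 91, -149], [0, 0, 0]],
  [[-6, 91, -149], [0, 0, 0]],
], jaw=85)

```text
clock: 9.6
position: [0.475, -0.11, 0.0382]
tool_rot: [3.14, 0.0, 1.527]
force: [-0.2, 0.4, 0.4]
grip_width: 0.0848
```

move_arm([
  [[0, 0, 0], [0, 0, 0]],
  [[0, 0, 0], [0, 0, 0]],
  [[0, 0, 0], [0, 0, 0]],
  [[0, 0, 0], [0, 0, 0]],
  [[0, 0, 0], [0, 0, 0]],
  [[0, 0, 0], [0, 0, 0]],
], jaw=40, grip_force=60)

```text
clock: 10.35
position: [0.4746, -0.11, 0.0378]
tool_rot: [3.141, 0.0, 1.528]
force: [-2.4, -0.4, 12.1]
grip_width: 0.0509
```

move_arm([
  [[0, 0, 20], [0, 0, 0]],
  [[-3, 30, 40], [0, 0, 0]],
  [[-8, 80, 40], [0, 0, 0]],
  [[-13, 130, 40], [0, 0, 0]],
  [[-18, 175, 40], [0, 0, 0]],
  [[-23, 210, 40], [0, 0, 0]],
  [[-23, 210, 25], [0, 0, 0]],
  [[-23, 210, 14], [0, 0, 0]],
  [[-23, 210, 14], [0, 0, 0]],
  [[-23, 210, 14], [0, 0, 0]],
])

```text
clock: 11.6
position: [0.4515, 0.0994, 0.0513]
tool_rot: [-3.141, 0.0, 1.527]
force: [-0.3, 1.5, -1.8]
grip_width: 0.0505
```

```bash
python3 - <<'E'
from workcell import *
import cv2,numpy as np
for n in("side","top"):
    f=grab_frame(n)["frame"][:,:,::-1];cv2.imwrite(f"pics/{n}4.png",f)
f=cv2.imread("pics/top4.png");cv2.imwrite("pics/t4c.png",cv2.convertScaleAbs(cv2.resize(f[190:290,90:250],None,fx=5,fy=5,interpolation=cv2.INTER_CUBIC),alpha=1.6))
f=cv2.imread("pics/side4.png");cv2.imwrite("pics/s4c.png",cv2.convertScaleAbs(cv2.resize(f[220:420,80:320],None,fx=3,fy=3,interpolation=cv2.INTER_CUBIC),alpha=1.1))
E
```

```text
(no output)
```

View pics/t4c.png

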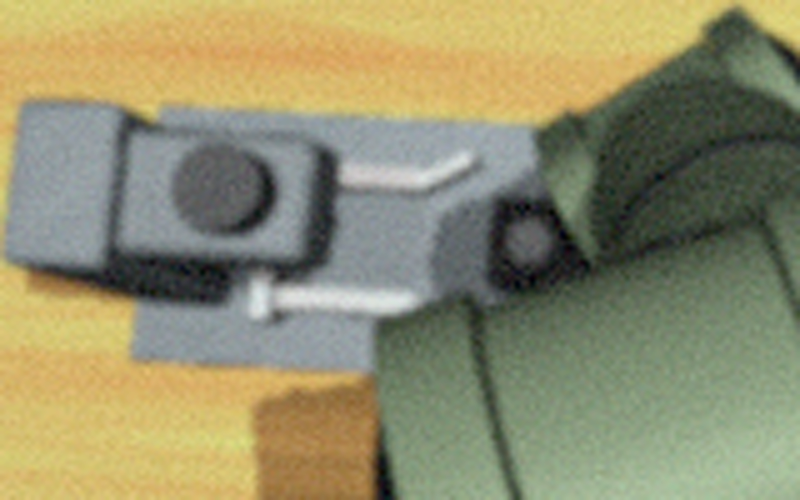

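View pics/s4c.png

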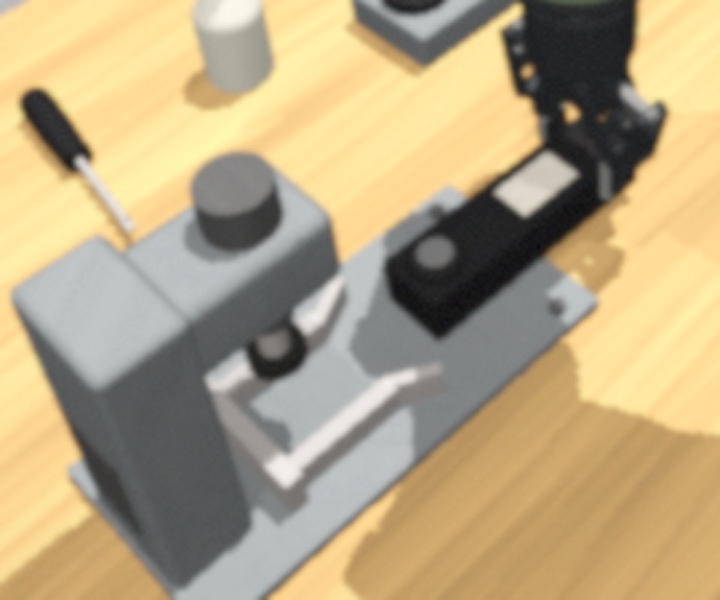

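```bash
python3 - <<'E'
from h import *
np.set_printoptions(precision=4,suppress=True)
K=cr(90,190,5);S=cr(80,220,3)
cap=back('top',K(532,241),.061);cs=back('side',S(435,252),.061);print('cap',cap,cs)
a=[back('top',K(425,187),.032),back('top',K(340,183),.032)];b=[back('top',K(412,292),.032),back('top',K(275,288),.032)]
print(a,b)
pr=np.array([.4622,.3573,-.0418])
def loc(q):
    d=q[:2]-pr[:2];c,s=np.cos(pr[2]),np.sin(pr[2]);return np.array([c*d[0]+s*d[1],-s*d[0]+c*d[1]])
for q in[cap,cs,*a,*b,back('side',S(390,378),.032)]:print(loc(q)*1000)
print([proj('side',w(pr,np.array(l)/1000)) *1 for l in[(30,-50,32),(-30,-50,32)]], [ (S(u,v)) for u,v in [(320,320),(385,380)]])
E
```

```text
cap [0.4587 0.2348 0.061 ] [0.4564 0.2337 0.061 ]
[array([0.4921, 0.3041, 0.032 ]), array([0.4934, 0.3533, 0.032 ])] [array([0.4315, 0.3076, 0.032 ]), array([0.4322, 0.3861, 0.032 ])]
[   1.5872 -122.5878]
[  -0.6687 -123.7718]
[ 32.1426 -51.9047]
[31.3915 -2.7313]
[-28.5632 -50.9379]
[-31.2239  27.5522]
[-34.88   -54.1797]
[array([186.1895, 326.8427]), array([206.1976, 345.5171])] [(186.33333333333331, 326.3333333333333), (208.0, 346.3333333333333)]
```

The pack is centred on the guides to within about 2 mm, with the cap at press y ≈ -123. Sliding it in.

move_arm([
  [[1, 20, -1], [0, 0, 0]],
  [[2, 40, -2], [0, 0, 0]],
  [[2.5, 60, -2], [0, 0, 0]],
  [[3.3, 80, -2], [0, 0, 0]],
  [[4.2, 100, -2], [0, 0, 0]],
  [[4.6, 110, -2], [0, 0, 0]],
  [[4.8, 115, -2], [0, 0, 0]],
  [[4.8, 115, -2], [0, 0, 0]],
])

```text
clock: 12.7
position: [0.4563, 0.2149, 0.0493]
tool_rot: [-3.141, 0.0, 1.528]
force: [0.7, -0.2, -2.8]
grip_width: 0.0511
```

move_arm([
  [[0, 3, 0], [0, 0, 0]],
  [[0, 5, -0.5], [0, 0, 0]],
  [[0, 6, -1], [0, 0, 0]],
  [[0, 6, -1], [0, 0, 0]],
])

```text
clock: 13.2
position: [0.4563, 0.2211, 0.0483]
tool_rot: [-3.142, 0.0, 1.528]
force: [0.1, 0.2, -1.9]
grip_width: 0.0508
```

move_arm([
  [[0, 2, -0.3], [0, 0, 0]],
  [[0, 3, -0.5], [0, 0, 0]],
  [[0, 3, -0.5], [0, 0, 0]],
])

```text
clock: 13.58
position: [0.4562, 0.2225, 0.0479]
tool_rot: [-3.141, 0.002, 1.527]
force: [-0.5, -11.0, 5.8]
grip_width: 0.0512
```

Force -11 N along y: the pack is at the stop and on the plate. Opening the jaws, then rising and backing away for a look.

move_arm([
  [[0, -1, 0], [0, 0, 0]],
  [[0, -1, 0], [0, 0, 0]],
  [[0, -1, 0], [0, 0, 0]],
  [[0, -1, 0], [0, 0, 0]],
  [[0, -1, 0], [0, 0, 0]],
  [[0, -1, 30], [0, 0, 0]],
  [[0, -1, 70], [0, 0, 0]],
  [[0, -50, 120], [0, 0, 0]],
  [[40, -110, 130], [0, 0, 0]],
  [[90, -160, 130], [0, 0, 0]],
  [[90, -160, 130], [0, 0, 0]],
  [[90, -160, 130], [0, 0, 0]],
], jaw=85)

```text
clock: 15.08
position: [0.5469, 0.0626, 0.1776]
tool_rot: [3.141, 0.0, 1.525]
force: [-0.8, -0.6, -0.3]
grip_width: 0.0851
```

```bash
python3 - <<'E'
from workcell import *
import cv2,numpy as np
for n in("side","top"):
    f=grab_frame(n)["frame"][:,:,::-1];cv2.imwrite(f"pics/{n}5.png",f)
f=cv2.imread("pics/top5.png");cv2.imwrite("pics/t5c.png",cv2.convertScaleAbs(cv2.resize(f[190:290,90:250],None,fx=5,fy=5,interpolation=cv2.INTER_CUBIC),alpha=1.6))
f=cv2.imread("pics/side5.png");cv2.imwrite("pics/s5c.png",cv2.convertScaleAbs(cv2.resize(f[220:420,80:320],None,fx=3,fy=3,interpolation=cv2.INTER_CUBIC),alpha=1.1))
E
```

```text
(no output)
```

View pics/t5c.png

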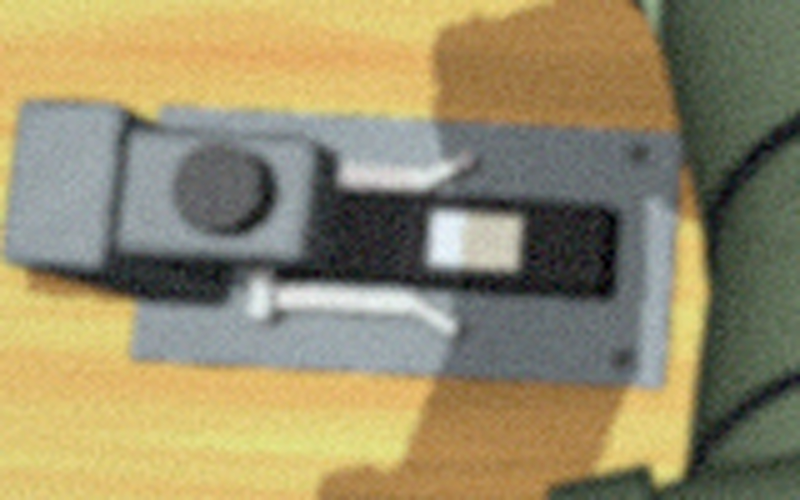

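View pics/s5c.png

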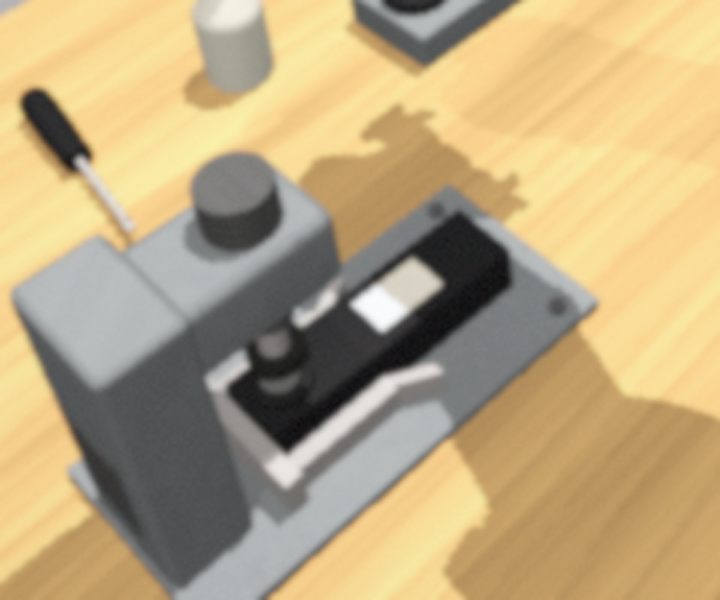

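The pack lies flat between the guides, its front end at the stop at about (265,425) in the side crop and the closure under the pad at (280,378). A quick numeric check of the plain end, and the button position again.

```bash
python3 - <<'E'
from h import *
np.set_printoptions(precision=1,suppress=True)
K=cr(90,190,5);S=cr(80,220,3)
pr=np.array([.4622,.3573,-.0418])
def loc(q):
    d=q[:2]-pr[:2];c,s=np.cos(pr[2]),np.sin(pr[2]);return 1000*np.array([c*d[0]+s*d[1],-s*d[0]+c*d[1]])
for q in[back('top',K(614,207),.05),back('top',K(607,298),.05),back('side',S(462,212),.05),back('side',S(510,250),.05),back('side',S(288,452),.05),back('side',S(280,382),.058)]:print(loc(q))
print('plate end edge',loc(back('top',K(668,250),.01)))
from workcell import *
import cv2
T=cv2.imread('pics/side0.png');np.set_printoptions(precision=4)
cv2.imwrite("pics/j0.png",cv2.resize(T[185:245,190:265],None,fx=8,fy=8,interpolation=cv2.INTER_CUBIC))
E
```

```text
[  25.  -164.8]
[ -26.6 -165.6]
[  19.  -163.6]
[ -27.6 -163.7]
[-41.2  24.3]
[-5.2  2. ]
plate end edge [   7.1 -191.4]
```

View pics/j0.png

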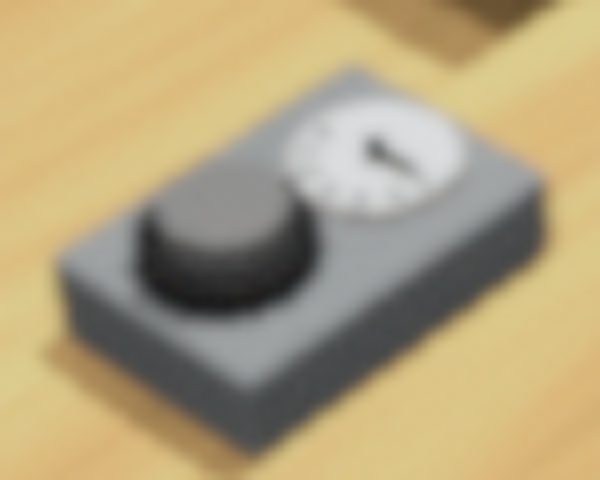

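```bash
python3 - <<'E'
from h import *
print(back('side',cr(190,185,8)(226,205),.059)); print(back('top',cr(230,150,4)(136,52),.059))
E
```

```text
[0.67473666 0.04938629 0.059     ]
[0.68092649 0.0522455  0.059     ]
```

move_arm([
  [[44, -4, 0], [0, 0, 0]],
  [[88, -8, 0], [0, 0, 0]],
  [[132, -12, -20], [0, 0, 0]],
  [[132, -12, -50], [0, 0, 0]],
  [[132, -12, -68], [0, 0, 0]],
  [[132, -12, -68], [0, 0, 0]],
  [[132, -12, -68], [0, 0, 0]],
], jaw=0, grip_force=20)

```text
clock: 16.05
position: [0.6785, 0.0526, 0.1111]
tool_rot: [3.14, -0.0, 1.528]
force: [0.7, -0.1, 0.1]
grip_width: 0.0004
```

```bash
python3 - <<'E'
from workcell import *
import cv2,numpy as np
A=[]
for n,(x,y) in{"side":(170,150),"top":(220,120)}.items():
    f=grab_frame(n)["frame"][:,:,::-1];cv2.imwrite(f"pics/{n}6.png",f)
    A.append(cv2.convertScaleAbs(cv2.resize(f[y:y+90,x:x+100],None,fx=4,fy=4,interpolation=cv2.INTER_CUBIC),alpha=1.4))
cv2.imwrite("pics/j6.png",np.hstack(A));print(observe()["force"],observe()["grip_width"])
E
```

```text
[-0.9852422  0.2909729  0.0580251] -7.329013462306711e-06
```

View pics/j6.png

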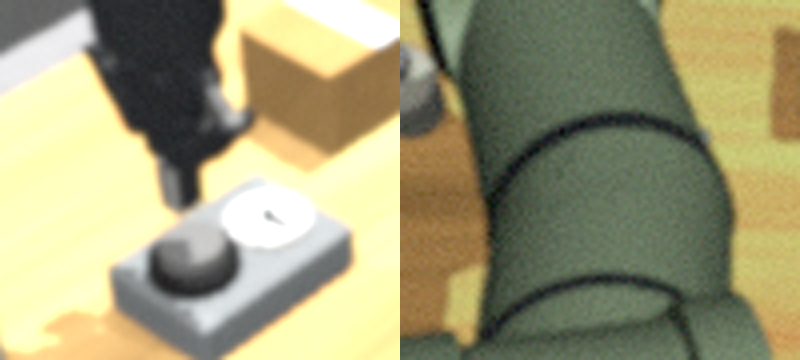

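The closed tips are right above the button (tips at (180,205), button top at (192,245) in the side crop). Descending to just above it.

move_arm([
  [[0, -1, -12], [0, 0, 0]],
  [[0, -1, -20], [0, 0, 0]],
  [[0, -1, -25], [0, 0, 0]],
  [[0, -1, -25], [0, 0, 0]],
])

```text
clock: 16.65
position: [0.6781, 0.0511, 0.0843]
tool_rot: [-3.141, 0.0, 1.528]
force: [0.2, -0.4, 0.9]
grip_width: 0.0001
```

move_arm([
  [[0, 0, -4], [0, 0, 0]],
  [[0, 0, -7], [0, 0, 0]],
  [[0, 0, -10], [0, 0, 0]],
  [[0, 0, -11], [0, 0, 0]],
])

```text
clock: 17.15
position: [0.6788, 0.0512, 0.0757]
tool_rot: [3.14, -0.0, 1.528]
force: [-12.9, -1.3, 40.7]
grip_width: -0.0
```

move_arm([
  [[0, 0, 1.4], [0, 0, 0]],
  [[0, 0, 1.4], [0, 0, 0]],
  [[0, 0, 1.4], [0, 0, 0]],
  [[0, 0, 1.4], [0, 0, 0]],
  [[0, 0, 1.4], [0, 0, 0]],
  [[0, 0, 1.4], [0, 0, 0]],
  [[0, 0, 1.4], [0, 0, 0]],
  [[0, 0, 1.4], [0, 0, 0]],
  [[0, 0, 1.4], [0, 0, 0]],
  [[0, 0, 1.4], [0, 0, 0]],
  [[0, 0, 1.4], [0, 0, 0]],
  [[0, 0, 1.4], [0, 0, 0]],
])

```text
clock: 18.65
position: [0.6786, 0.0512, 0.0761]
tool_rot: [3.141, -0.0, 1.528]
force: [-3.7, -0.5, 14.2]
grip_width: -0.0001
```

Still fully down at 14 N. I'll take one frame to check the pad and dial (0.1 s), then keep holding.

```bash
python3 - <<'E'
from workcell import *
import cv2,numpy as np
f=grab_frame("side")["frame"][:,:,::-1];cv2.imwrite("pics/side7.png",f)
a=cv2.resize(f[150:240,170:270],None,fx=4,fy=4);b=cv2.resize(f[300:390,110:210],None,fx=4,fy=4)
cv2.imwrite("pics/j7.png",cv2.convertScaleAbs(np.hstack([a,b]),alpha=1.3))
E
```

```text
(no output)
```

View pics/j7.png

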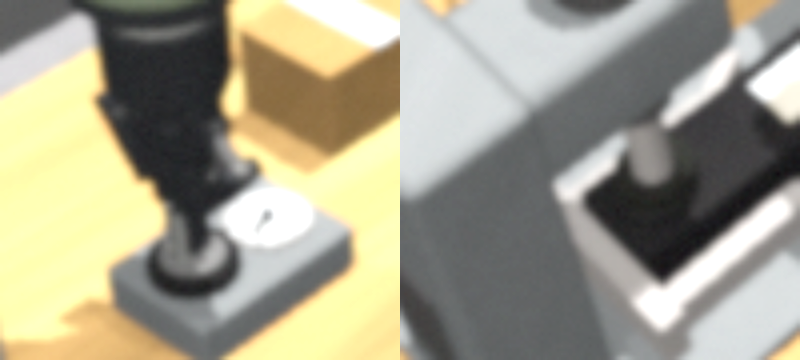

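The pad is down on the closure at (655,180) and the dial hand at (265,220) has turned. Continuing the hold.

move_arm([
  [[0, 0, 0], [0, 0, 0]],
  [[0, 0, 0], [0, 0, 0]],
  [[0, 0, 0], [0, 0, 0]],
  [[0, 0, 0], [0, 0, 0]],
  [[0, 0, 0], [0, 0, 0]],
  [[0, 0, 0], [0, 0, 0]],
  [[0, 0, 0], [0, 0, 0]],
  [[0, 0, 0], [0, 0, 0]],
  [[0, 0, 0], [0, 0, 0]],
  [[0, 0, 0], [0, 0, 0]],
  [[0, 0, 0], [0, 0, 0]],
  [[0, 0, 0], [0, 0, 0]],
])

```text
clock: 20.2
position: [0.6786, 0.0512, 0.076]
tool_rot: [3.141, -0.0, 1.528]
force: [-4.2, -0.2, 14.4]
grip_width: 0.0001
```

move_arm([
  [[0, 0, 0], [0, 0, 0]],
  [[0, 0, 0], [0, 0, 0]],
  [[0, 0, 0], [0, 0, 0]],
  [[0, 0, 0], [0, 0, 0]],
  [[0, 0, 0], [0, 0, 0]],
  [[0, 0, 0], [0, 0, 0]],
  [[0, 0, 0], [0, 0, 0]],
])

```text
clock: 21.08
position: [0.6786, 0.0512, 0.076]
tool_rot: [3.141, -0.0, 1.528]
force: [-3.4, 0.0, 13.9]
grip_width: -0.0001
```

move_arm([
  [[0, 0, 10], [0, 0, 0]],
  [[0, 0, 30], [0, 0, 0]],
  [[0, 0, 70], [0, 0, 0]],
  [[0, -40, 110], [0, 0, 0]],
  [[0, -100, 140], [0, 0, 0]],
  [[-40, -150, 150], [0, 0, 0]],
  [[-60, -200, 150], [0, 0, 0]],
  [[-60, -200, 150], [0, 0, 0]],
  [[-60, -200, 150], [0, 0, 0]],
])

```text
clock: 22.2
position: [0.6185, -0.1484, 0.226]
tool_rot: [3.141, -0.0, 1.528]
force: [-0.3, 1.1, 0.8]
grip_width: 0.0003
```

```bash
python3 - <<'E'
from workcell import *
import cv2,numpy as np
f=grab_frame("side")["frame"][:,:,::-1];cv2.imwrite("pics/side8.png",f)
a=cv2.resize(f[150:240,170:270],None,fx=4,fy=4);b=cv2.resize(f[300:390,110:210],None,fx=4,fy=4)
cv2.imwrite("pics/j8.png",cv2.convertScaleAbs(np.hstack([a,b]),alpha=1.3))
cv2.imwrite("pics/top8.png",cv2.convertScaleAbs(grab_frame("top")["frame"][:,:,::-1],alpha=1.4))
E
```

```text
(no output)
```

View pics/j8.png

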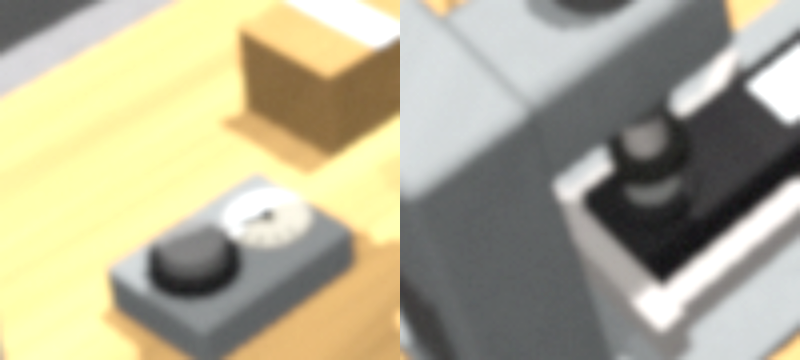

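View pics/top8.png

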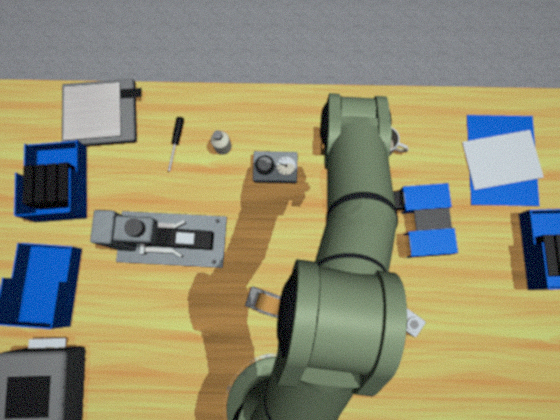

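The button is up at (192,250). The pad at (648,140) has risen clear of the closure at (655,195). The pack sits at the stop, the bystanders are in place, and the arm is free in the air. Handing in.

```bash
python3 -c "
from workcell import *
print(job_done())"
```

```text
the job is handed in; nothing more can be done
None
```

I took the black pack with the closure out of its sleeve, laid it on the bare bench and gripped it again near its plain end. I then slid it between the press guides until it met the end stop at about 11 N, and let go. I held the jog button fully down for about 4 s, released it and handed in the job at about 22 s; no verdict was reported.

**Pack position:** the pack lies flat at the stop with the closure under the pad. Readings from the two cameras disagreed by a few millimetres. The estimates put the closure within about 2 mm of its spot lengthwise. One rough side-view reading put it about 5 mm off sideways, close to the 6 mm limit. I trusted the guides, which leave about 4 mm of sideways play, and the plain-end readings from the top camera, which put it within about 1 mm.

**Pressing:** the first push on the button briefly reached about 41 N at the fingertips, more than I intended. I eased it to 14 N for the hold. A picture taken during the hold showed the pad down on the closure and the dial turning.

**After release:** the last pictures show the button and pad back up and the arm clear in the air. The bottle, carton and screwdriver look unmoved. The arm partly hides the mug and hides most of the plain pack in the last top view, and I did not measure either again at the end.

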